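# Snap the cover onto the tile case

### The arm

A 6-joint arm with a two-finger parallel gripper is mounted at the origin on the work surface. World frame = base frame: x ahead of the robot, y to its left, z up, the work surface at z = 0. Lengths are in m, angles in rad, forces in N, time in s.
With the tool pointing down it reaches from about 0.275 to 0.85 m from the base axis. Payload 19 kg.
Tool frame: the origin (TCP) lies midway between the tips of the shut fingers; the grasp point (between the pads) lies 19 mm behind it; z points along the fingers, y is the direction in which the jaws open and shut (so a half turn about z gives the same grasp; the last joint's range is limited). The gripper opens to 85 mm and grips with 20 to 120 N. Pads are 22 mm wide; open, the fingers measure 114 mm over their backs; the gripper's body (76 mm by 85 mm) begins 54 mm behind the grasp point. The pads swing forward as they close: fully open they stand 13 mm farther back than shut.
Start: joints at [1.185, 0.15, 1.437, -0, 1.554, -0.134], TCP at [0.143, 0.557, 0.231] pointing down, gripper open.
Joint ranges: [-2.8, 2.8], [-0.68, 2.1], [0.12, 2.68], [-1.39, 4.53], [0.16, 2.79], [-2.81, 2.81]. Speed limits (rad/s): [1.89, 1.89, 2.22, 3.01, 3.01, 3.01].

### API

Orientations are given as [roll, pitch, yaw] about the fixed x, y, z axes, in that order (R = Rz(yaw) Ry(pitch) Rx(roll)).
In Python, from workcell import ctrl, camera, camera_info, ticket, recognise, outline_of, place_of gives the robot as it stands.
- The arm moves only by the shell command python3 -m pendant 'ROWS' [OPENING]. ROWS is a JSON object of lists of equal length, an entry for each row: "linear": the shift along the world's x, y, z in cm, a list of three; "rot": the turn, a rotation vector about the world's x, y, z in degrees, a list of three. In form: {"linear": [[dx, dy, dz], ...], "rot": [[ax, ay, az], ...]}. A call has 1 to 20 rows; each row shifts and turns the pose as measured when the row begins; what a row does not reach is not made up. A row lasts 1/12 s, in which the tool goes at most 41.7 mm and 7.16 degrees, less where a joint would pass 70% of its speed; a pose out of reach is approached as far as the arm can. A call with a gripper value outside its range is refused whole. OPENING is the opening, from 0 (shut) to 1 (fully open), set as the call begins (- or left out, the last holds). The fingers move at their own pace and stop on an object; the grip force is fixed at half the most. Time passes only in rows, so rows that do not move let the fingers close. It gives the time, the measured TCP pose, the force and the opening at its end, in the units of the state.
- ctrl.state(): the state, without advancing time (a new reading comes with each control period).
- camera(name): name is "side" or "top"; returns the picture (384x512x3 uint8, blue, green, red); there is no depth.
- camera_info(name): a dict with "camera_matrix" (3x3 intrinsics, pixels), "dist_coeffs" ([k1, k2, p1, p2, k3] as OpenCV has them; the pictures are not rectified), "eye" and "rotation" of the camera in the world. Camera axes: x right, y down, z forward; pixel columns grow to the right and rows downward; lengths in m; the calibration is good to about 2 mm. A picture is of the moment at which its call begins. camera_info takes no time and is no camera call.
- ticket.sign_off(): hands the job in, once; it reports no verdict.
Trained networks look in the newest picture that a camera, given by its name, has taken for a name from the list of things; names that differ only in an ending like _2 or _b are one class to them, and where a whole thing is asked for, a point or a joint stands for the part that bears it (a point fixed in the world has none). Each returns a list of dicts, best first, with "confidence" (0 to 1); they miss things now and then, are a little off and sometimes report something else, mostly with a low value. They report only what shows in the picture. A call takes as long as a camera call. They do not tell look-alikes from the thing itself.
- recognise(camera, query): "xy" ([column, row] in pixels, amid what is visible of it).
- outline_of(camera, query): "pixels" (384x512 bool, what is visible of it) and "xy" ([column, row] in pixels, amid what is visible of it).
- place_of(camera, query): "xy" ([column, row] in pixels: a listed point, or the origin of a listed thing).
The state is a dict: "clock": time; "joints": joint angles; "joint_velocities": joint speeds; "effort": joint torques, N m; "ee_pos": TCP position; "orientation": TCP orientation; "contact_force": force on the tool from outside, world axes, zero at the start; "ft_torque": the same for the moment, N m; "gripper_width": opening from 0.0 (shut) to 1.0 (fully open).
Only numpy, scipy, OpenCV 4.12 (cv2) and the standard library are available. Lean on these libraries where they do the work, as an engineer would, in place of code of your own. Each camera call takes 0.05 s, during which the arm holds its last target.

### The job

Close the open tile case for storage: take the larger white cover, which fits it, and set it squarely over the case, handle up, between the upright guide lugs. Then press it down corner by corner, not all at once, until all four clips have snapped over its edges and it lies flush on the rim. Leave the smaller cover, the card punnet and the glue jar where they are.

Things in the scene. Friction and masses are not known exactly. Their poses are not given: they have to be found in the camera images.
- case: Open grey tile case, fixed to the bench: 176 mm (its x) x 136 mm (its y), 34 mm high to the rim, full of tesserae that stay below the rim. Origin at the centre of its underside, on the bench; z up. It has a grey guide lug in the middle of each side and four black sprung clips on the two long sides.
- case_rim (a point): Centre of the case's mouth, 34 mm above the bench; axes of the case. The guide lugs, 70 mm wide on the short sides and 96 mm on the long, stand up to 62 mm above the bench; their inner faces at x = +-86.5 and y = +-66.5 mm leave the cover 1.5 mm of play each side, and above 54 mm they flare outward by 6 mm. A cover let down between them first rests on the clips, its underside about 15 mm above the rim.
- case_clip (a point): Top of one of the four clips, at x = +70, y = +66 mm of the case; the others mirror it at x = +-70, y = +-66. 18 mm wide, tops 52 mm above the bench, noses in to y = +-61.5 mm. A clip gives way at about 8 to 15 N on the cover's pad beside it (all four at once take over 25 N) and snaps over the cover's edge once that corner is down on the rim; until then the corner stands 3 mm or more proud.
- cover_grip (a point): The larger white cover, loose, flat on the bench, handle up: a plate 170 mm (its x) x 130 mm (its y) x 5 mm with an upright bar handle at its centre, 16 mm wide (x), 60 mm long (y), its top 31 mm above the plate's underside. This point is half-way up the handle, 18 mm above the underside; axes of the cover, z up. 0.13 to 0.25 kg. It fits the case either way round.
- cover_corner0 (a point): Corner of the larger cover's plate, its top face, at x = +85 mm, y = +65 mm from the centre and 5 mm above the underside. Home on the rim: 39 mm above the bench; resting on an unsnapped clip: about 54 mm. Its round press pad (24 mm across, top 7 mm above the underside) is at x = +64, y = +42 mm from the cover's centre.
- cover_corner1 (a point): Corner of the larger cover's plate, its top face, at x = -85 mm, y = +65 mm from the centre and 5 mm above the underside. Home on the rim: 39 mm above the bench; resting on an unsnapped clip: about 54 mm. Its round press pad (24 mm across, top 7 mm above the underside) is at x = -64, y = +42 mm from the cover's centre.
- cover_corner2 (a point): Corner of the larger cover's plate, its top face, at x = -85 mm, y = -65 mm from the centre and 5 mm above the underside. Home on the rim: 39 mm above the bench; resting on an unsnapped clip: about 54 mm. Its round press pad (24 mm across, top 7 mm above the underside) is at x = -64, y = -42 mm from the cover's centre.
- cover_corner3 (a point): Corner of the larger cover's plate, its top face, at x = +85 mm, y = -65 mm from the centre and 5 mm above the underside. Home on the rim: 39 mm above the bench; resting on an unsnapped clip: about 54 mm. Its round press pad (24 mm across, top 7 mm above the underside) is at x = +64, y = -42 mm from the cover's centre.
- small_cover: A smaller white cover of the same form, 120 x 90 x 5 mm with the same handle, loose, belonging to some other case; to be left alone. Origin at the centre of its underside, x along its length.
- punnet: Low card punnet of tile chips, 115 x 85 x 42 mm, loose; leave it. Origin at the centre of its underside.
- glue_jar: Round glue jar, 60 mm across, 62 mm high, loose; leave it. Origin at the centre of its underside.
- cover: The same larger white cover: its origin at the centre of the underside, axes as at its handle point.
Not all that is in view belongs to the job. Leave any turquoise look-alike of the cover alone.

How it is judged:
On the way, in this order (a step that is already met when the one before it is completed fails the run):
1. the larger cover rests level over the case between the lugs, on all four clips, none snapped yet (x of cover_grip in the frame of case between -0.006 and 0.006 m and y of cover_grip in the frame of case between -0.006 and 0.006 m and angle between the x axis of cover_grip and the x axis of case, either way round below 0.08 rad and z of cover_corner0 in the frame of case between 0.044 and 0.062 m and z of cover_corner1 in the frame of case between 0.044 and 0.062 m and z of cover_corner2 in the frame of case between 0.044 and 0.062 m and z of cover_corner3 in the frame of case between 0.044 and 0.062 m), for 0.2 s.
2. at least one corner is home under its clip while at least one other still stands up (z of any of cover_corner0, cover_corner1, cover_corner2, cover_corner3 in the frame of case below 0.0412 m and z of any of cover_corner0, cover_corner1, cover_corner2, cover_corner3 in the frame of case above 0.044 m), for 0.1 s.
At the end, for the whole second after the job is handed in: The larger cover lies at rest on the case's rim, handle up, centred within 6 mm and square within 0.08 rad (either way round), with all four corners within 2.2 mm of their home height (top face 39 mm above the bench), held by the clips (x of cover_grip in the frame of case between -0.006 and 0.006 m and y of cover_grip in the frame of case between -0.006 and 0.006 m and angle between the x axis of cover_grip and the x axis of case, either way round below 0.08 rad and z of each of cover_corner0, cover_corner1, cover_corner2, cover_corner3 in the frame of case below 0.0412 m and angle between cover_grip's own z axis and vertical below 0.05 rad and linear speed of cover below 0.02 m/s); the robot touches nothing.
It fails at once if the smaller cover is moved more than 30 mm (distance of small_cover from where it was at the start of the episode above 0.03 m).
It fails at once if the card punnet is moved more than 30 mm (distance of punnet from where it was at the start of the episode above 0.03 m).
It fails at once if the glue jar is moved more than 30 mm (distance of glue_jar from where it was at the start of the episode above 0.03 m).
It also fails if it takes over 72 s, if anything falls off the work surface, if the arm or the gripper's body presses on something with over 40 N, if the wrist force passes 120 N, or if a joint passes its speed limit or range.

## Working session

There is one attempt and no reset: what is moved stays moved. The work goes in short steps, Python scripts to look and compute and a shell command to move; the robot and the scene stay as the last step left them, time stands still between calls to the robot, and variables do not carry over. Pictures are saved under pics/ and viewed, and the job is handed in when it is done.

```bash
mkdir -p pics; ls; python3 - <<'E'
from workcell import *
import cv2
print(ctrl.state())
for n in("top","side"):
    cv2.imwrite(f"pics/{n}0.png",camera(n)); i=camera_info(n); print(n,i)
    for q in("case","cover","cover_grip","small_cover","case_rim","punnet","glue_jar"):
        print(q,[(d["confidence"],d["xy"]) for d in place_of(n,q)][:4])
E
```

```text
pics
{'clock': 0.0, 'joints': array([ 1.18499794e+00,  1.51004196e-01,  1.43801694e+00, -2.08449200e-05,
        1.55380607e+00, -1.33995236e-01]), 'joint_velocities': array([-1.52781505e-03, -7.66727060e-05, -1.57491426e-04, -9.30185727e-04,
       -7.32018440e-04, -1.43304208e-04]), 'effort': array([-1.86462225e-03, -7.13047743e+01, -5.70873034e+01, -3.44383752e-04,
        8.83627479e-03, -2.31721134e-05]), 'ee_pos': array([0.14319209, 0.55663322, 0.23067211]), 'orientation': array([-3.14036638e+00, -1.44274794e-04,  2.88978978e+00]), 'contact_force': array([-0.46420029,  1.04336484,  0.11348466]), 'ft_torque': array([-0.02204854, -0.01891221, -0.03225494]), 'gripper_width': 1.0034349932562523}
top {'camera_matrix': array([[422.43145965,   0.        , 252.94872076],
       [  0.        , 422.43145965, 195.03163288],
       [  0.        ,   0.        ,   1.        ]]), 'dist_coeffs': array([-0.01864124,  0.        ,  0.        ,  0.        ,  0.        ]), 'eye': array([0.34873272, 0.04211034, 1.30566763]), 'rotation': array([-3.03877743,  0.00657289, -1.58365675])}
case [(0.72, [2
[... 333 characters left out ...]
]
side {'camera_matrix': array([[411.81466881,   0.        , 253.39741921],
       [  0.        , 411.81466881, 192.46944076],
       [  0.        ,   0.        ,   1.        ]]), 'dist_coeffs': array([-0.11207433,  0.        ,  0.        ,  0.        ,  0.        ]), 'eye': array([ 0.2207384 , -0.79552217,  0.6087044 ]), 'rotation': array([-2.11895115e+00,  1.49750514e-03, -3.17425280e-01])}
case [(0.88, [308.0, 212.8])]
cover [(0.95, [322.6, 306.7]), (0.68, [191.5, 345.3])]
cover_grip [(0.96, [190.4, 334.5]), (0.9, [326.9, 301.9]), (0.29, [323.9, 307.5])]
small_cover [(0.79, [236.4, 170.0])]
case_rim [(0.77, [310.7, 199.2])]
punnet [(0.61, [300.5, 167.9])]
glue_jar [(0.68, [389.1, 265.0])]
```

View pics/top0.png

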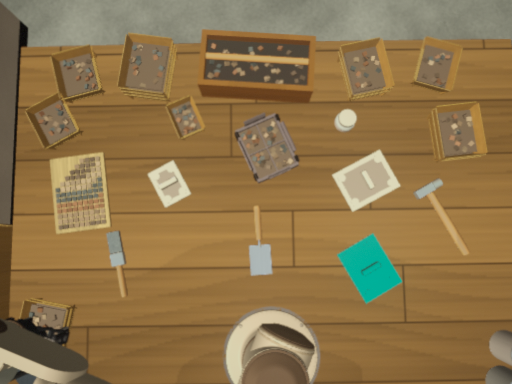

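View pics/side0.png

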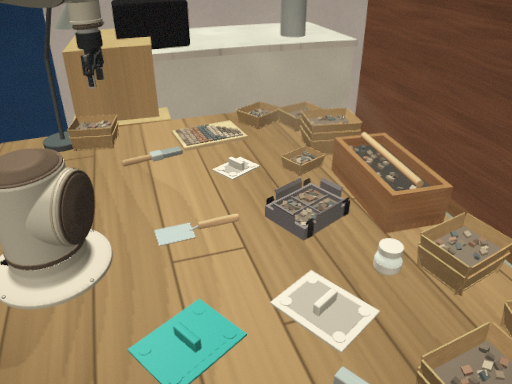

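The top picture has three cover-like objects:
- White, at (366,181). It's the larger of the two white ones, so it fits the description.
- White, at (169,183). This is the small cover.
- Turquoise, at (370,268). This is the look-alike.

I'll confirm the first in a crop and measure it.

```bash
cat > h.py <<'E'
from workcell import *
import cv2, numpy as np
from scipy.spatial.transform import Rotation as R
from scipy.optimize import least_squares
def cam(n):
    i=camera_info(n); r=R.from_euler("xyz",i["rotation"]).as_matrix()
    return i["camera_matrix"],i["dist_coeffs"],np.array(i["eye"]),r
def proj(n,P):
    K,d,e,r=cam(n); return cv2.projectPoints(np.atleast_2d(np.float64(P)),cv2.Rodrigues(r.T)[0],-r.T@e,K,d)[0][:,0]
def back(n,uv,z):
    K,d,e,r=cam(n); p=cv2.undistortPoints(np.float64(uv).reshape(-1,1,2),K,d)[:,0]
    D=np.c_[p,np.ones(len(p))]@r.T; return e+D*((z-e[2])/D[:,2])[:,None]
def sgn(x,y,z): return [(a*x,b*y,z) for a,b in((1,1),(-1,1),(-1,-1),(1,-1))]
def T(pose,pts):
    c,s=np.cos(pose[2]),np.sin(pose[2]); p=np.float64(pts); return np.c_[pose[0]+c*p[:,0]-s*p[:,1],pose[1]+s*p[:,0]+c*p[:,1],p[:,2]]
E
python3 - <<'E'
from h import *
print("base",proj("top",[[0,0,0]]),proj("side",[[0,0,0]]))
for n in("top","side"):
    im=camera(n)
    for q in("cover","small_cover","case"):
        for o in outline_of(n,q)[:3]:
            m=o["pixels"].astype(np.uint8); c=max(cv2.findContours(m,0,2)[0],key=cv2.contourArea)
            h=cv2.convexHull(c)
            for e in np.linspace(1,12,23):
                a=cv2.approxPolyDP(h,e,True)
                if len(a)<=4: break
            print(n,q,o["confidence"],np.round(o["xy"]),m.sum(),a[:,0].tolist(), back(n,a[:,0],0.005 if 'cov' in q else 0.034).round(4)[:,:2].tolist())
    for q in ("case_clip","cover_corner0","cover_grip","case_rim"):
        print(n,q,[(d["confidence"],d["xy"]) for d in place_of(n,q)])
t=camera("top"); a=cv2.resize(t[140:225,320:410],None,fx=4.4,fy=4.4,interpolation=2); b=cv2.resize(t[105:190,225:310],None,fx=4.4,fy=4.4,interpolation=2)
h=min(a.shape[0],b.shape[0]); cv2.imwrite("pics/crop1.png",np.hstack([a[:h],b[:h]])); 
s=camera("side"); cv2.imwrite("pics/crop2.png",cv2.resize(s[170:350,255:390],None,fx=3.3,fy=3.3,interpolation=2))
E
```

```text
base [[271.35594515 355.2727571 ]] [[ 51.84493284 263.97337411]]
top cover 0.95 [369. 268.] 2418 [[373, 234], [401, 281], [365, 301], [338, 253]] [[0.358, -0.3175], [0.2148, -0.3969], [0.1568, -0.2852], [0.3017, -0.2083]]
top cover 0.77 [362. 178.] 2296 [[379, 150], [398, 186], [352, 210], [333, 174]] [[0.6194, -0.3473], [0.5051, -0.4014], [0.4325, -0.2558], [0.5454, -0.2008]]
top small_cover 0.64 [362. 180.] 2314 [[379, 151], [398, 187], [353, 211], [333, 175]] [[0.6162, -0.3472], [0.502, -0.4012], [0.4294, -0.2588], [0.5423, -0.2007]]
top case 0.74 [266. 146.] 3014 [[276, 114], [298, 165], [257, 182], [234, 133]] [[0.7307, -0.0256], [0.5702, -0.0897], [0.5196, 0.036], [0.6726, 0.1046]]
top case_clip [(0.85, [238.3, 135.1]), (0.36, [342.8, 126.2])]
top cover_corner0 [(0.97, [367.7, 299.9]), (0.95, [332.4, 173.8]), (0.95, [353.0, 214.5]), (0.9, [373.6, 232.6]), (0.87, [379.4, 149.2]), (0.85, [399.1, 186.6]), (0.72, [337.6, 254.2]), (0.63, [401.0, 279.5])]
top cover_grip [(0.81, [368.7, 181.4]), (0.71, [368.0, 268.0]), (0.4, [264.5, 148.3])]
top case_rim [(0.79, [266.5, 146.9])]
side 
[... 854 characters left out ...]
 201], [307, 240], [265, 215], [296, 179], [325, 178]] [[0.7367, -0.0198], [0.5643, -0.1347], [0.5076, -0.011], [0.6511, 0.1306], [0.7322, 0.11]]
side case 0.59 [236. 167.] 583 [[258, 165], [232, 179], [214, 170], [229, 157]] [[0.5763, 0.2453], [0.479, 0.1876], [0.4432, 0.2562], [0.5077, 0.3249]]
side case_clip [(0.6, [305.3, 178.0]), (0.21, [309.9, 270.5])]
side cover_corner0 [(0.95, [127.8, 351.4]), (0.87, [342.6, 349.5]), (0.71, [377.1, 311.4]), (0.69, [199.0, 298.7]), (0.66, [312.8, 272.2]), (0.63, [236.7, 167.4]), (0.61, [272.8, 300.8]), (0.33, [389.3, 267.0])]
side cover_grip [(0.86, [324.8, 301.9]), (0.79, [191.0, 334.0])]
side case_rim [(0.65, [309.8, 205.4]), (0.57, [307.4, 215.8])]
```

View pics/crop1.png

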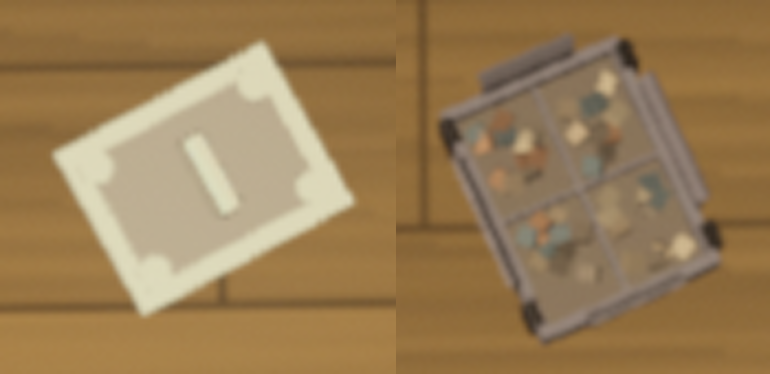

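View pics/crop2.png

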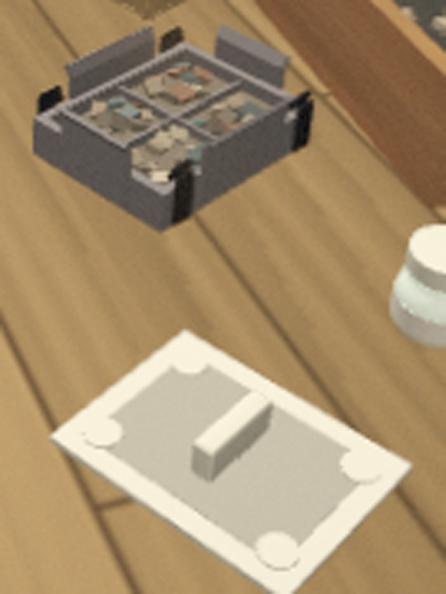

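The crop shows a full-size white plate with four round pads and a central handle, and the case empty of any cover. Next I'll fit the poses.

```bash
cat >> h.py <<'E'
def edgefit(n,pose,segs,g,rad=5):
    pass
E
python3 - <<'E'
from h import *
import itertools
# cover: white mask min-area fits
res={}
obs=[]
for n in("top","side"):
    im=camera(n)
    big=[(379.5,149.5),(400.2,185.7),(353,211.6),(332,174.8)] if n=="top" else [(311,270),(379,311.5),(342,350),(270.5,302.5)]
    g=cv2.cvtColor(im,6); c=cv2.cornerSubPix(g,np.float32(big).reshape(-1,1,2),(4,4),(-1,-1),(3,50,.01))[:,0]
    print(n,c.tolist()); obs.append((n,c))
M=np.array(sgn(.085,.065,.005))
def f(p,use=("top","side")):
    return np.concatenate([(proj(n,T(p,M)[o])-c).ravel() for n,c in obs if n in use for o in [ORD[n]]])
a=np.arctan2(-.4012+.3472+.0,.502-.616)
best={}
for use in(("top",),("side",),("top","side")):
    b=None
    for o in itertools.product(range(4),(1,-1)):
        for n in("top","side"): ORD={"top":[(o[0]+o[1]*k)%4 for k in range(4)],"side":None}
        for o2 in range(8):
            ORD["side"]=[(o2%4+(1 if o2<4 else -1)*k)%4 for k in range(4)]
            r=least_squares(f,[.525,-.3,-1.1],args=(use,))
            if b is None or r.cost<b[0]: b=(r.cost,r.x,f(r.x,use))
    print("cover",use,b[0].round(2),b[1].round(4),b[2].round(1))
# case clip tops
clips=[(236.8,133.4),(277.5,116.8),(296.8,158.4),(256.1,177.3)]
W=back("top",clips,.052)[:,:2]; print(W.round(4),W.mean(0))
for z in(.034,.052): pass
C=np.array(sgn(.07,.066,.052)); 
for q0 in range(4):
    r=least_squares(lambda p:(proj("top",T(p,C)[[(q0-k)%4 for k in range(4)]])-np.array(clips)).ravel(),[.62,0,.4])
    print("case",r.cost,r.x.round(4),r.fun.round(1))
E
```

```text
top [[379.37286376953125, 148.8223419189453], [400.3683776855469, 185.4263153076172], [351.8745422363281, 211.40028381347656], [331.3756408691406, 174.39134216308594]]
side [[310.8443603515625, 269.3700256347656], [379.39996337890625, 310.5074462890625], [340.8974304199219, 351.2847595214844], [270.1749572753906, 301.4770202636719]]Traceback (most recent call last):
  File "<stdin>", line 22, in <module>
    return func(*args, **kwargs)
    result = trf(vector_fun.fun, vector_fun.jac, x0, f0, J0, lb, ub, ftol, xtol,
                 gtol, max_nfev, x_scale, loss_function, tr_solver,
                 tr_options.copy(), verbose, callback=callback_wrapped)
    return trf_no_bounds(
        fun, jac, x0, f0, J0, ftol, xtol, gtol, max_nfev, x_scale,
        loss_function, tr_solver, tr_options, verbose, callback=callback)
    f_new = fun(x_new)
    self._update_fun()
    ~~~~~~~~~~~~~~~~^^
    self.f = self.fun_wrapped(xp_copy(self.x))
             ~~~~~~~~~~~~~~~~^^^^^^^^^^^^^^^^^
    return np.atleast_1d(self.fun(x))
                         ~~~~~~~~^^^
    return self.f(x, *self.args, **self.kwargs)
           ~~~~~~^^^^^^^^^^^^^^^^^^^^^^^^^^^^^^
  File "<stdin>", line 13, in f
  File "h.py", line 9, in proj
    K,d,e,r=cam(n); return cv2.projectPoints(np.atleast_2d(np.float64(P)),cv2.Rodrigues(r.T)[0],-r.T@e,K,d)[0][:,0]
            ~~~^^^
  File "h.py", line 6, in cam
    i=camera_info(n); r=R.from_euler("xyz",i["rotation"]).as_matrix()
ValueError: time passes only in moves, steps and waits
```

```bash
sed -i 's/^def cam(n)/from functools import lru_cache\n@lru_cache(None)\ndef cam(n)/' h.py; sed -i '/^def edgefit/,$d' h.py
cat >> h.py <<'E'
def fit(pts,L,W):  # 4 ordered world xy corners -> centre, yaw mod pi, rms
    P=np.array(pts)[:,:2]; best=None
    M=np.array(sgn(L,W,0))[:,:2]
    for d in(1,-1):
        for k in range(2 if 0 else 4):
            m=M[[(k+d*j)%4 for j in range(4)]]; q=P-P.mean(0)
            H=m.T@q; a=np.arctan2(H[0,1]-H[1,0],H[0,0]+H[1,1]); c,s=np.cos(a),np.sin(a)
            r=np.sqrt(((q-m@np.array([[c,s],[-s,c]]))**2).sum(1).mean())
            if best is None or r<best[0]-1e-9: best=(r,a)
    return P.mean(0).round(4),round((best[1]+np.pi/2)%np.pi-np.pi/2,4),round(best[0],4)
E
cat > m1.py <<'E'
from h import *
top=[(379.37,148.82),(400.37,185.43),(351.87,211.4),(331.4,174.4)]
side=[(310.8,269.4),(379.4,310.5),(340.9,351.3),(270.2,301.5)]
print(fit(back("top",top,.005),.085,.065),fit(back("side",side,.005),.085,.065))
clips=[(236.8,133.4),(277.5,116.8),(296.8,158.4),(256.1,177.3)]
W=back("top",clips,.052); print(fit(W,.07,.066))
E
python3 m1.py
python3 - <<'E'
from h import *
t=camera("top");s=camera("side")
cv2.imwrite("pics/caseT.png",cv2.resize(t[105:190,225:310],None,fx=7,fy=7,interpolation=2))
cv2.imwrite("pics/caseS.png",cv2.resize(s[170:245,258:358],None,fx=8,fy=8,interpolation=2))
E
```

```text
(array([ 0.5256, -0.3021]), np.float64(-1.0959), np.float64(0.0012)) (array([ 0.5272, -0.3043]), np.float64(-1.0997), np.float64(0.0006))
(array([0.6254, 0.005 ]), np.float64(0.4022), np.float64(0.0027))
```

View pics/caseT.png

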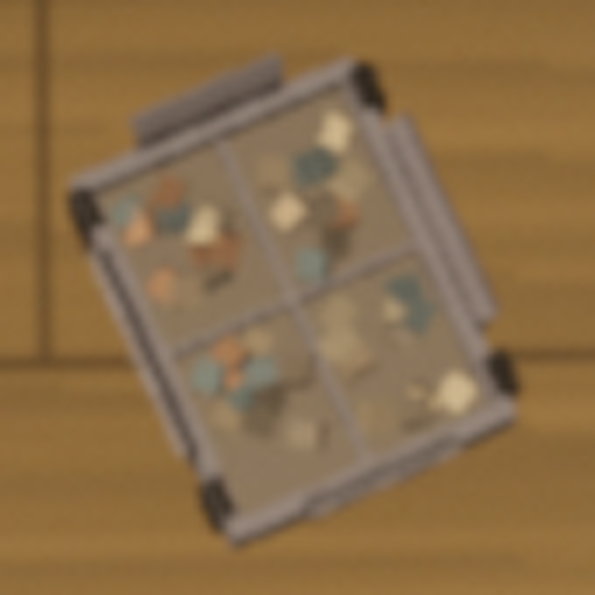

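View pics/caseS.png

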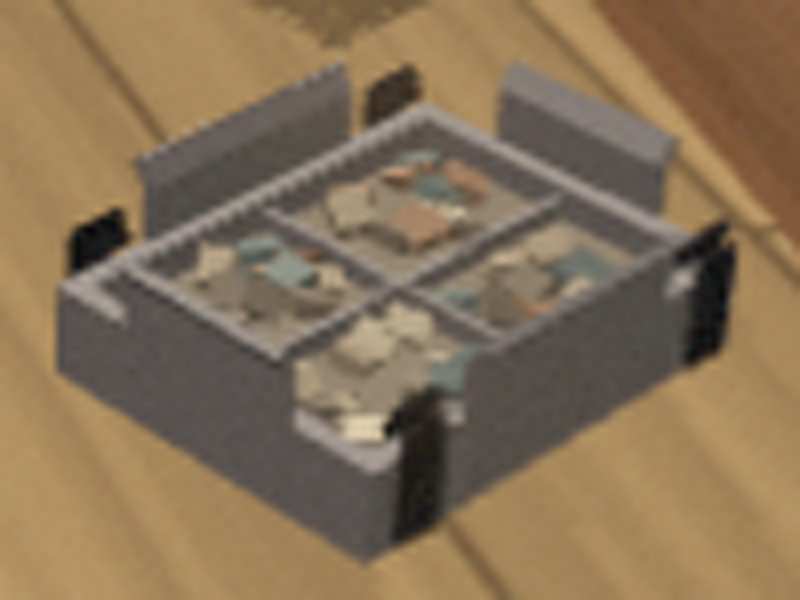

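```bash
cat > m2.py <<'E'
from h import *
u=lambda P,s,o:(np.array(P)+.5)/s-.5+np.array(o)
r=u([(72,185),(350,62),(516,410),(237,543)],7,(225,105)); print("rim top",fit(back("top",r,.034),.088,.068))
c=u([(78,212),(372,88),(506,375),(214,500)],7,(225,105)); print("clips top mid",fit(back("top",c,.045),.07,.067))
X=u([(291,300)],7,(225,105)); print("cross top",back("top",X,.032))
S=u([(62,288),(428,104),(700,240),(368,472)],8,(258,170)); print("rim side",fit(back("side",S,.034),.088,.068))
X=u([(392,290)],8,(258,170)); print("cross side",back("side",X,.032))
for b in [(.62,0,.42)]: pass
E
python3 m2.py
```

```text
rim top (array([0.6266, 0.0054]), np.float64(0.4184), np.float64(0.0019))
clips top mid (array([0.6268, 0.0061]), np.float64(0.4053), np.float64(0.0026))
cross top [[0.62646034 0.00644072 0.032     ]]
rim side (array([0.6277, 0.0062]), np.float64(0.4339), np.float64(0.0066))
cross side [[ 0.62329149 -0.00280392  0.032     ]]
```

```bash
python3 -m pendant '{"linear":[[1.6,-3.6,0],[1.6,-3.6,0],[1.6,-3.6,0],[1.6,-3.6,0],[1.6,-3.6,0],[1.6,-3.6,0],[1.6,-3.6,0],[1.6,-3.6,0],[1.6,-3.6,0],[1.6,-3.6,0],[1.6,-3.6,0],[1.6,-3.6,0],[1.6,-3.6,0],[1.6,-3.6,0],[1.6,-3.6,0],[1.6,-3.6,0],[1.6,-3.6,0],[1.6,-3.6,0],[1.6,-3.6,0],[1.6,-3.6,0]],"rot":[[0,0,-6],[0,0,-6],[0,0,-6],[0,0,-6],[0,0,-6],[0,0,-6],[0,0,-6],[0,0,-6],[0,0,-6],[0,0,-6],[0,0,-6],[0,0,-6],[0,0,-6],[0,0,-6],[0,0,-6],[0,0,-6],[0,0,-6],[0,0,-6],[0,0,-6],[0,0,-6]]}' 1
```

```text
clock: 3.57
ee_pos: [0.4609, -0.1868, 0.2319]
orientation: [3.13, -0.003, 0.729]
contact_force: [0.0, 1.3, 0.7]
gripper_width: 1.001
```

```bash
python3 -m pendant '{"linear":[[1.6,-2.9,0],[1.6,-2.9,0],[1.6,-2.9,0],[1.6,-2.9,0],[0,0,0],[0,0,0]],"rot":[[0,0,-4],[0,0,-4],[0,0,-4],[0,0,-2.5],[0,0,0],[0,0,0]]}' 1
python3 - <<'E'
from h import *
s=ctrl.state(); print(s["ee_pos"],s["orientation"],s["joints"],s["contact_force"])
cv2.imwrite("pics/t2.png",cv2.resize(camera("side")[200:370,240:420],None,fx=3.3,fy=3.3,interpolation=2))
E
```

```text
clock: 4.07
ee_pos: [0.5279, -0.3173, 0.2288]
orientation: [3.131, -0.002, 0.448]
contact_force: [-0.5, 0.2, 0.7]
gripper_width: 1.002
[ 0.52790573 -0.31726401  0.22876728] [ 3.13127195e+00 -1.76456932e-03  4.47570394e-01] [-0.66458769  0.23024966  1.34824063 -0.00298753  1.55306709  0.45868533] [-0.53942255  0.24658271  0.70414454]
```

View pics/t2.png

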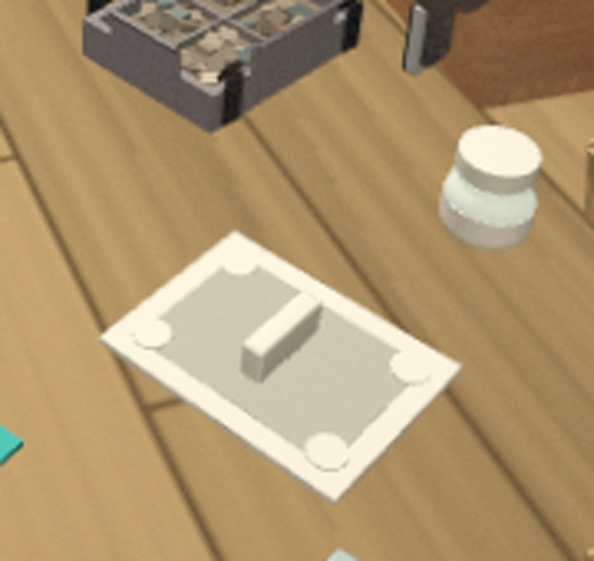

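```bash
python3 -m pendant '{"linear":[[-0.1,0.7,-3],[-0.1,0.7,-3],[0,0,-3],[0,0,-3],[0,0,-3],[0,0,-2],[0,0,-1],[0,0,0],[0,0,0]],"rot":[[0.5,0.3,0.7],[0,0,0.7],[0,0,0],[0,0,0],[0,0,0],[0,0,0],[0,0,0],[0,0,0],[0,0,0]]}' 1
```

```text
clock: 4.87
ee_pos: [0.5235, -0.2946, 0.0476]
orientation: [3.135, -0.005, 0.484]
contact_force: [0.2, 0.5, 0.5]
gripper_width: 0.998
```

```bash
python3 -m pendant '{"linear":[[0.2,-0.6,0],[0,0,0],[0,0,0]],"rot":[[0.2,0.4,-0.5],[0,0,0],[0,0,0]]}' 1
python3 - <<'E'
from h import *
s=ctrl.state(); print(s["ee_pos"],s["orientation"],s["contact_force"])
cv2.imwrite("pics/t3.png",cv2.resize(camera("side")[220:370,250:400],None,fx=4,fy=4,interpolation=2))
E
```

```text
clock: 5.12
ee_pos: [0.5272, -0.3017, 0.052]
orientation: [3.137, -0.002, 0.476]
contact_force: [0.3, 1.2, -0.1]
gripper_width: 1.002
[ 0.52718456 -0.30170314  0.05202038] [ 3.13676896e+00 -2.09908825e-03  4.75645309e-01] [ 0.27422313  1.19575476 -0.14026539]
```

View pics/t3.png

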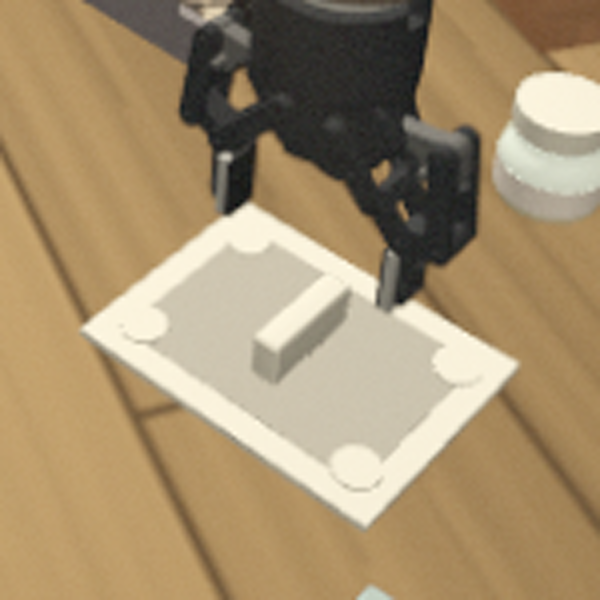

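The jaws straddle the handle along the cover's x axis. I'll go down.

```bash
python3 -m pendant '{"linear":[[0,0,-1.5],[0,0,-1],[0,0,-0.5],[0,0,0],[0,0,0]],"rot":[[0,0,0],[0,0,0],[0,0,0],[0,0,0],[0,0,0]]}' 1
```

```text
clock: 5.58
ee_pos: [0.5285, -0.3031, 0.0237]
orientation: [3.132, -0.004, 0.475]
contact_force: [0.8, 0.3, 1.3]
gripper_width: 1.002
```

```bash
python3 -m pendant '{"linear":[[-0.1,0,-0.8],[0,0,-0.5],[0,0,0],[0,0,0]],"rot":[[0.3,0.2,0],[0,0,0],[0,0,0],[0,0,0]]}' 1
```

```text
clock: 5.92
ee_pos: [0.5276, -0.3033, 0.0103]
orientation: [3.139, -0.004, 0.475]
contact_force: [0.2, 0.1, 1.0]
gripper_width: 1.0
```

```bash
python3 -m pendant '{"linear":[[0,0,0],[0,0,0],[0,0,0],[0,0,0],[0,0,0],[0,0,0],[0,0,0],[0,0,0],[0,0,0],[0,0,0]],"rot":[[0,0,0],[0,0,0],[0,0,0],[0,0,0],[0,0,0],[0,0,0],[0,0,0],[0,0,0],[0,0,0],[0,0,0]]}' 0
python3 - <<'E'
from h import *
s=ctrl.state(); print(s["ee_pos"],s["orientation"],s["contact_force"])
cv2.imwrite("pics/t4.png",cv2.resize(camera("side")[220:370,250:400],None,fx=4,fy=4,interpolation=2))
E
```

```text
clock: 6.75
ee_pos: [0.528, -0.3035, 0.0113]
orientation: [3.137, -0.004, 0.475]
contact_force: [0.3, -0.3, 0.1]
gripper_width: 0.17
[ 0.52800095 -0.30352372  0.01133129] [ 3.13743272 -0.00431436  0.4752151 ] [ 0.28819045 -0.27966036  0.12857842]
```

View pics/t4.png

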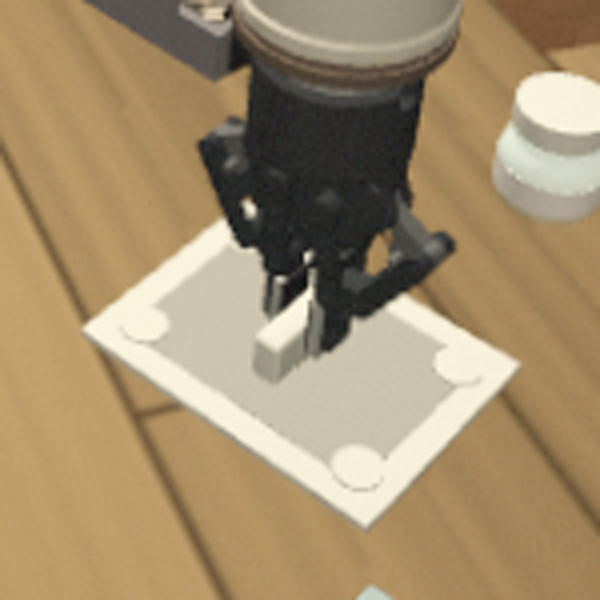

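```bash
python3 -m pendant '{"linear":[[0,0,1],[0,0,2],[0,0,3],[0,0,3],[0,0,2],[0,0,1],[0,0,0],[0,0,0],[0,0,0]],"rot":[[0,0,0],[0,0,0],[0,0,0],[0,0,0],[0,0,0],[0,0,0],[0,0,0],[0,0,0],[0,0,0]]}' 0
python3 - <<'E'
from h import *
s=ctrl.state(); print(s["ee_pos"],s["orientation"],s["contact_force"],s["ft_torque"])
cv2.imwrite("pics/t5.png",cv2.resize(camera("side")[170:370,230:430],None,fx=3,fy=3,interpolation=2))
E
```

```text
clock: 7.55
ee_pos: [0.5258, -0.3018, 0.1376]
orientation: [3.141, -0.003, 0.475]
contact_force: [-0.7, -0.0, -2.6]
gripper_width: 0.175
[ 0.52578644 -0.30184261  0.13757149] [ 3.14094371e+00 -2.57725196e-03  4.75340149e-01] [-0.71480307 -0.02653223 -2.55442531] [-0.0037298  -0.01852615 -0.03832468]
```

View pics/t5.png

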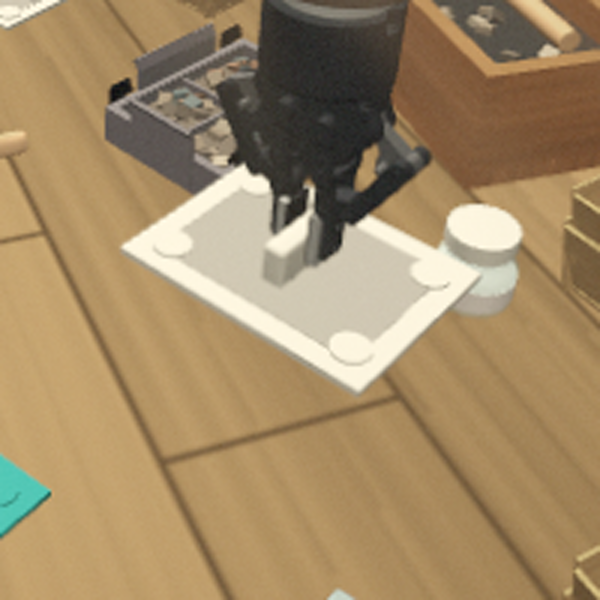

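```bash
python3 -m pendant '{"linear":[[0.3,1,0],[0.7,2.1,0],[0.7,2.1,0],[0.7,2.1,0],[0.7,2.1,0],[0.7,2.1,0],[0.7,2.1,0],[0.7,2.1,0],[0.7,2.1,0],[0.7,2.1,0],[0.7,2.1,0],[0.7,2.1,0],[0.7,2.1,0],[0.7,2.1,0],[0.5,1.5,0],[0.3,1,0],[0,0,0],[0,0,0]],"rot":[[0,0,3],[0,0,6],[0,0,6],[0,0,6],[0,0,6],[0,0,6],[0,0,6],[0,0,6],[0,0,6],[0,0,6],[0,0,6],[0,0,6],[0,0,6],[0,0,5],[0,0,3],[0,0,1],[0,0,0],[0,0,0]]}' 0
python3 - <<'E'
from h import *
s=ctrl.state(); print(s["ee_pos"],s["orientation"],s["joints"])
t=camera("top"); s=camera("side")
cv2.imwrite("pics/t6.png",np.hstack([cv2.resize(t[85:205,205:325],None,fx=3.3,fy=3.3,interpolation=2),cv2.resize(s[120:240,250:370],None,fx=3.3,fy=3.3,interpolation=2)]))
E
```

```text
clock: 9.1
ee_pos: [0.6208, 0.0235, 0.109]
orientation: [-3.105, -0.008, 2.011]
contact_force: [-0.9, -0.0, -1.7]
gripper_width: 0.171
[0.62082233 0.02353522 0.10896808] [-3.10517246 -0.00782608  2.01060824] [-0.0801327   0.3355968   1.46051061 -0.01151042  1.38099302 -0.51771479]
```

View pics/t6.png

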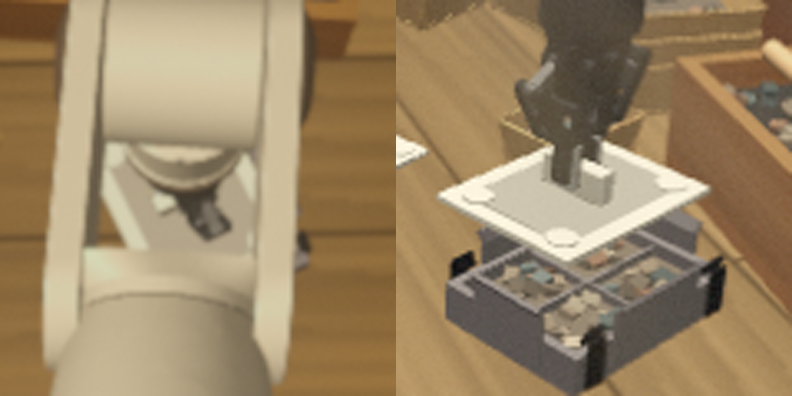

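```bash
python3 -m pendant '{"linear":[[0.3,-0.8,0.5],[0.2,-0.7,0.5],[0,0,0],[0,0,0],[0,0,0]],"rot":[[0.2,-1,-0.7],[0.2,-1,-0.7],[0,0,0],[0,0,0],[0,0,0]]}' 0
python3 - <<'E'
from h import *
s=ctrl.state(); print(s["ee_pos"],s["orientation"])
E
```

```text
clock: 9.62
ee_pos: [0.626, 0.0023, 0.1211]
orientation: [3.138, 0.002, 1.975]
contact_force: [0.7, 0.2, -3.0]
gripper_width: 0.17
[0.62600348 0.00228291 0.12112475] [3.13824391e+00 2.49059787e-03 1.97532445e+00]
```

```bash
python3 - <<'E'
from h import *
st=ctrl.state(); print(st["ee_pos"],st["orientation"])
s=camera("side"); cv2.imwrite("pics/s7.png",cv2.resize(s[145:245,255:365],None,fx=7,fy=6,interpolation=2) if 0 else cv2.resize(s[148:243,258:368],None,fx=6,fy=6,interpolation=2)); cv2.imwrite("pics/s7raw.png",s)
t=camera("top"); cv2.imwrite("pics/t7.png",cv2.resize(t[85:205,205:325],None,fx=5,fy=5,interpolation=2))
print([(d["confidence"],d["xy"]) for d in place_of("side","cover_corner0")])
E
```

```text
[0.62600348 0.00228291 0.12112475] [3.13824391e+00 2.49059787e-03 1.97532445e+00]
[(0.93, [245.8, 334.1]), (0.79, [303.1, 196.0]), (0.68, [127.2, 347.8]), (0.65, [266.3, 176.7]), (0.61, [312.9, 156.5]), (0.6, [195.6, 297.1])]
```

View pics/s7.png

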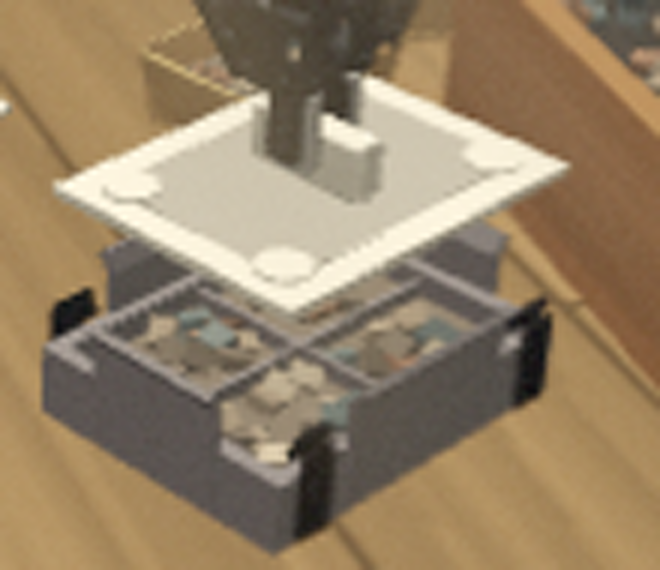

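View pics/t7.png

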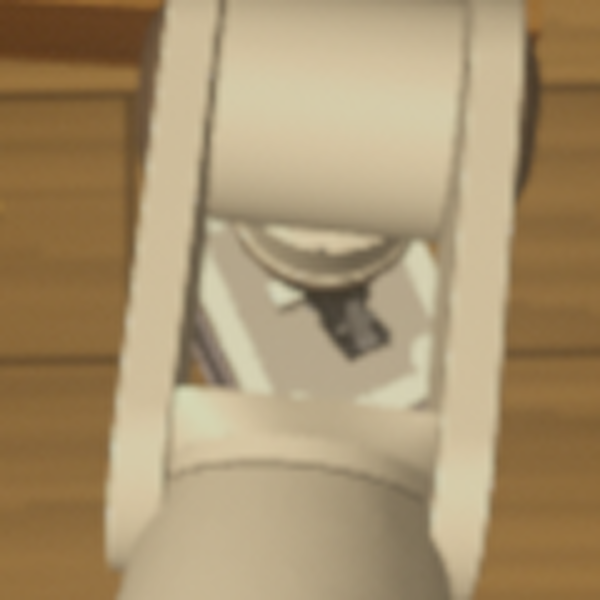

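```bash
cat > m3.py <<'E'
from h import *
u=lambda P,s,o:(np.array(P)+.5)/s-.5+np.array(o)
def pose3(n,uv,M,z):  # M model xy for each point
    W=back(n,uv,0.0) if np.isscalar(z) and z==0 else np.vstack([back(n,[a],b) for a,b in zip(uv,z)])
    M=np.array(M)
    f=lambda p:(T(p,np.c_[M,np.zeros(len(M))])[:,:2]-W[:,:2]).ravel()
    r=least_squares(f,[.62,0,.42]); return r.x.round(4),(r.fun*1000).round(1)
zc=.1211-.0113+.005
for dz in(0,-.003):
  print("cover side",pose3("side",u([(53,187),(292,304),(572,163)],6,(258,148)),[(-.085,.065),(-.085,-.065),(.085,-.065)],[zc+dz]*3))
print("case side",pose3("side",u([(44,350),(45,408),(276,490),(278,552)],6,(258,148)),[(-.088,.068),(-.088,.068),(-.088,-.068),(-.088,-.068)],[.034,0,.034,0]))
# overlay of assumed case pose
E
python3 m3.py
python3 - <<'E'
from h import *
s=cv2.imread("pics/s7raw.png"); t=cv2.imread("pics/top0.png")
def draw(im,n,p,sc,o,sz):
    im=cv2.resize(im[o[1]:o[1]+sz,o[0]:o[0]+sz],None,fx=sc,fy=sc,interpolation=2)
    for L,W,z in((.088,.068,.034),(.088,.068,0)):
        q=proj(n,T(p,sgn(L,W,z))); q=((q-np.array(o)+.5)*sc-.5)
        cv2.polylines(im,[np.int32(q*16)],True,(0,0,255) if z else (0,255,0),1,cv2.LINE_AA,4)
    q=proj(n,T(p,sgn(.07,.066,.052))); q=((q-np.array(o)+.5)*sc-.5)
    for a in q: cv2.circle(im,tuple(int(v) for v in a),2,(255,0,255),-1)
    return im
p=(.6267,.0057,.415)
a=draw(t,"top",p,4,(222,100),98); b=draw(s,"side",p,4,(258,150),98)
cv2.imwrite("pics/ov.png",np.hstack([a,b]))
E
```

```text
cover side (array([0.6286, 0.002 , 0.4201]), array([ 1.9,  2.5, -0.2, -4.1, -1.7,  1.6]))
cover side (array([0.631 , 0.0066, 0.4201]), array([ 2.4,  2.2, -0. , -3.7, -2.4,  1.5]))
case side (array([0.63  , 0.0034, 0.4089]), array([ 1.2,  3.3, -1.7, -2.1,  2.6,  0.9, -2. , -2.2]))
```

View pics/ov.png

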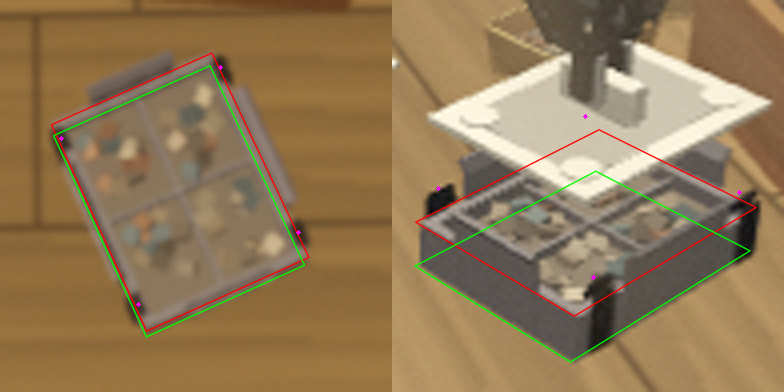

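```bash
python3 -m pendant '{"linear":[[0.2,0.2,-1],[0,0,-1.2],[0,0,-0.8],[0,0,0],[0,0,0],[0,0,0]],"rot":[[0,0.2,0.5],[0,0,0],[0,0,0],[0,0,0],[0,0,0],[0,0,0]]}' 0
python3 - <<'E'
from h import *
s=ctrl.state(); print(s["ee_pos"],s["orientation"])
E
```

```text
clock: 10.27
ee_pos: [0.6272, 0.0064, 0.0852]
orientation: [-3.138, -0.001, 1.988]
contact_force: [0.2, -0.4, -2.1]
gripper_width: 0.17
[0.62721602 0.00640158 0.08517255] [-3.13772722e+00 -1.33232349e-03  1.98775433e+00]
```

```bash
python3 -m pendant '{"linear":[[0.05,-0.1,-0.5],[0,0,-0.3],[0,0,0],[0,0,0]],"rot":[[0.1,-0.2,0],[0,0,0],[0,0,0],[0,0,0]]}' 0
python3 - <<'E'
from h import *
st=ctrl.state(); print(st["ee_pos"],st["orientation"])
s=camera("side"); cv2.imwrite("pics/s8.png",cv2.resize(s[155:250,258:368],None,fx=6,fy=6,interpolation=2)); cv2.imwrite("pics/s8raw.png",s)
E
```

```text
clock: 10.6
ee_pos: [0.628, 0.0053, 0.0768]
orientation: [3.141, -0.001, 1.988]
contact_force: [0.3, -0.3, -1.6]
gripper_width: 0.173
[0.62799635 0.005273   0.07684807] [ 3.14050280e+00 -1.16125844e-03  1.98778380e+00]
```

View pics/s8.png

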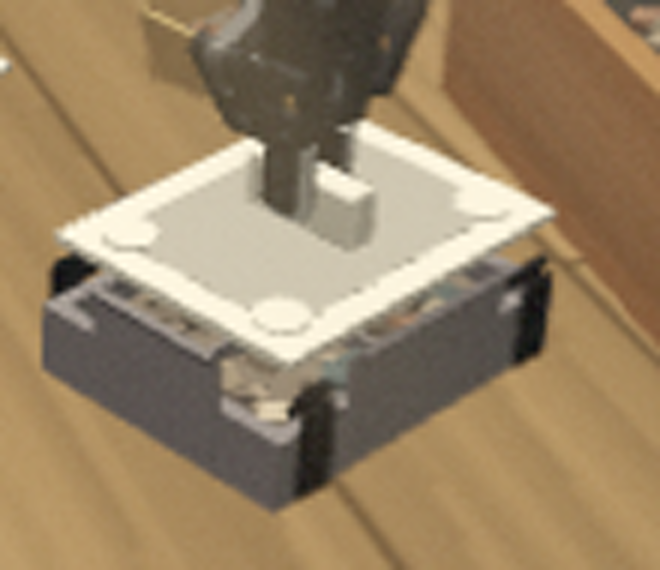

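```bash
python3 - <<'E'
from h import *
s=cv2.imread("pics/s8raw.png"); o=(258,155);sc=6
im=cv2.resize(s[155:250,258:368],None,fx=6,fy=6,interpolation=2)
p=(.630,.0036,.413) # side-calibration pose of the case
for L,W,z,c in((.088,.068,.034,(0,0,255)),(.088,.068,0,(0,255,0)),(.085,.065,.0768-.0063,(255,0,0))):
    q=(proj("side",T(p,sgn(L,W,z)))-np.array(o)+.5)*sc-.5
    cv2.polylines(im,[np.int32(q*16)],True,c,1,cv2.LINE_AA,4)
cv2.imwrite("pics/ov8.png",im)
E
```

```text
(no output)
```

View pics/ov8.png

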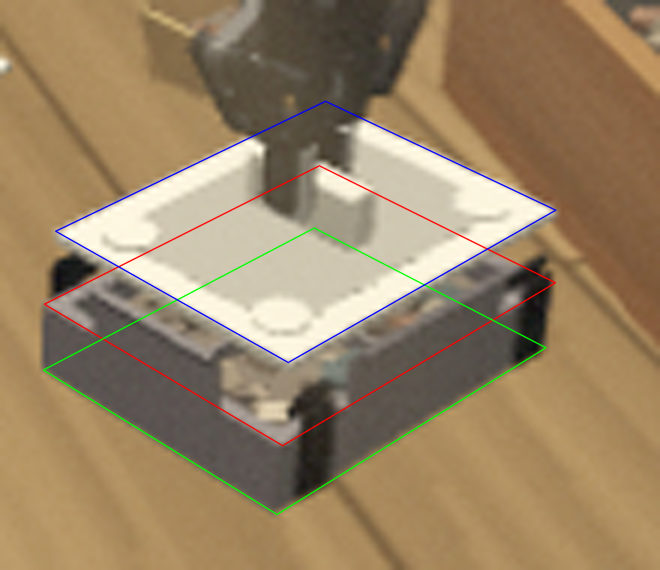

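The overlay shows the held cover centred over the case to within about 2 mm. I'll lower it slowly and watch the force.

```bash
python3 -m pendant '{"linear":[[0,0,-0.4],[0,0,-0.4],[0,0,0],[0,0,0]],"rot":[[0,0,0],[0,0,0],[0,0,0],[0,0,0]]}' 0; python3 -m pendant '{"linear":[[0,0,-0.3],[0,0,0],[0,0,0]],"rot":[[0,0,0],[0,0,0],[0,0,0]]}' 0
```

```text
clock: 10.98
ee_pos: [0.6282, 0.0052, 0.0686]
orientation: [3.14, -0.001, 1.988]
contact_force: [-0.1, 0.2, -1.5]
gripper_width: 0.172
clock: 11.23
ee_pos: [0.6283, 0.0052, 0.0653]
orientation: [3.14, -0.001, 1.988]
contact_force: [-0.6, -0.2, -1.8]
gripper_width: 0.177
```

```bash
python3 -m pendant '{"linear":[[0,0,-0.2],[0,0,0],[0,0,0]],"rot":[[0,0,0],[0,0,0],[0,0,0]]}' 0; python3 -m pendant '{"linear":[[0,0,-0.2],[0,0,0],[0,0,0]],"rot":[[0,0,0],[0,0,0],[0,0,0]]}' 0;
```

```text
clock: 11.48
ee_pos: [0.6283, 0.0053, 0.0632]
orientation: [3.14, -0.001, 1.988]
contact_force: [0.3, -0.1, -1.2]
gripper_width: 0.173
clock: 11.73
ee_pos: [0.6284, 0.0056, 0.0615]
orientation: [3.139, -0.001, 1.988]
contact_force: [-1.7, 0.6, 0.4]
gripper_width: 0.174
```

```bash
python3 -m pendant '{"linear":[[0,0,-0.1],[0,0,0],[0,0,0],[0,0,0]],"rot":[[0,0,0],[0,0,0],[0,0,0],[0,0,0]]}' 0;python3 - <<'E'
from h import *
st=ctrl.state(); print(st["ee_pos"],st["orientation"],st["contact_force"],st["ft_torque"])
s=camera("side"); cv2.imwrite("pics/s9.png",cv2.resize(s[155:250,258:368],None,fx=6,fy=6,interpolation=2)); cv2.imwrite("pics/s9raw.png",s)
E
```

```text
clock: 12.07
ee_pos: [0.6285, 0.0058, 0.0609]
orientation: [3.139, -0.001, 1.988]
contact_force: [-0.5, 2.4, 1.7]
gripper_width: 0.174
[0.62845502 0.00577116 0.06094728] [ 3.13867337e+00 -7.08970666e-04  1.98775559e+00] [-0.54349525  2.40376068  1.68667564] [ 0.03065934  0.37589285 -0.20002792]
```

View pics/s9.png

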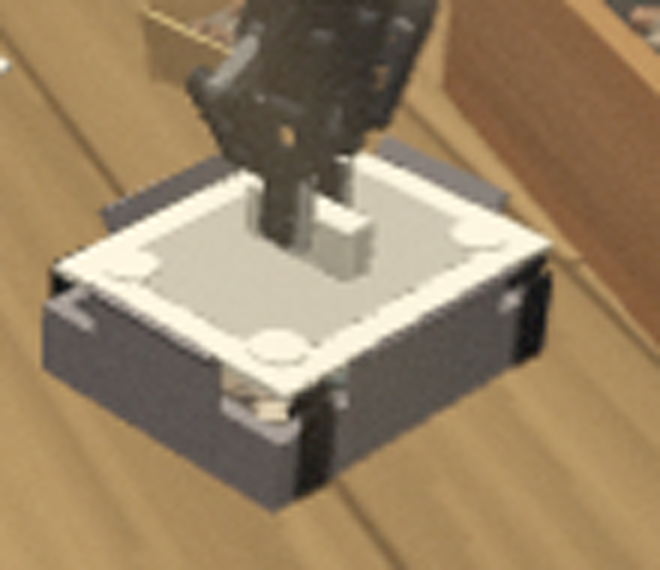

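```bash
python3 -m pendant '{"linear":[[0,0,0],[0,0,0],[0,0,0],[0,0,0],[0,0,0],[0,0,0],[0,0,0],[0,0,0]],"rot":[[0,0,0],[0,0,0],[0,0,0],[0,0,0],[0,0,0],[0,0,0],[0,0,0],[0,0,0]]}' 0.6;python3 -m pendant '{"linear":[[0,0,1],[0,0,2],[0,0,3],[0,0,3],[0,0,2],[0,0,0],[0,0,0]],"rot":[[0,0,0],[0,0,0],[0,0,0],[0,0,0],[0,0,0],[0,0,0],[0,0,0]]}' 0.6; python3 - <<'E'
from h import *
s=camera("side"); o=(258,155);sc=6
im=cv2.resize(s[155:250,258:368],None,fx=6,fy=6,interpolation=2)
im2=im.copy()
p=(.630,.0036,.413)
for L,W,z,c in((.085,.065,.054,(255,0,0)),(.085,.065,.049,(0,0,255))):
    q=(proj("side",T(p,sgn(L,W,z)))-np.array(o)+.5)*sc-.5
    cv2.polylines(im2,[np.int32(q*16)],True,c,1,cv2.LINE_AA,4)
cv2.imwrite("pics/s10.png",im); cv2.imwrite("pics/ov10.png",im2)
E
```

```text
clock: 12.78
ee_pos: [0.6289, 0.0051, 0.0608]
orientation: [3.138, 0.0, 1.988]
contact_force: [0.7, 0.2, -0.0]
gripper_width: 0.6
clock: 13.37
ee_pos: [0.6273, 0.0053, 0.179]
orientation: [3.139, -0.0, 1.988]
contact_force: [-0.3, -0.4, -0.9]
gripper_width: 0.597
```

View pics/s10.png

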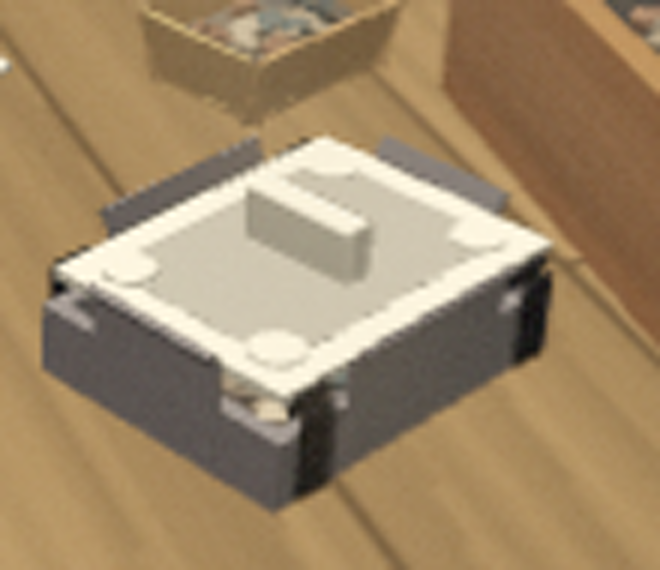

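View pics/ov10.png

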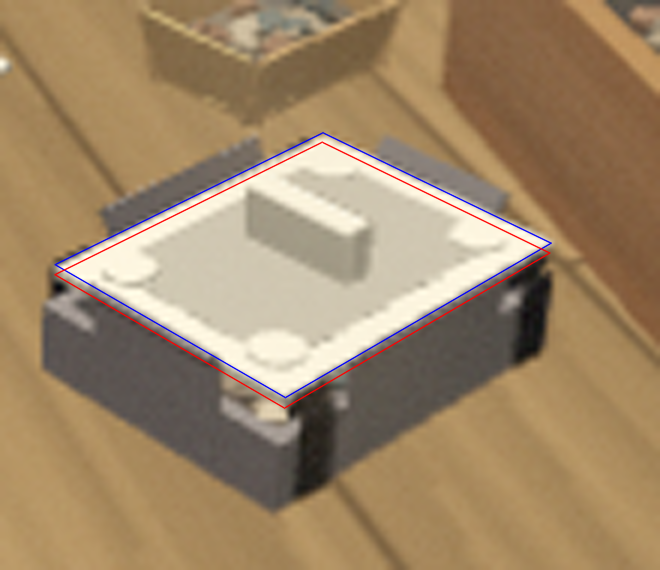

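The cover rests level on the clips, and its outline matches the model at 54 mm. Next I'll shut the fingers and press the corners one at a time, starting with pad 2.

```bash
python3 -m pendant '{"linear":[[-1.3,-2.1,0],[-1.3,-2.1,0],[-1.3,-2.1,0],[0,0,-1.5],[0,0,-2.5],[0,0,-2],[0,0,-1.5],[0,0,-0.5],[0,0,0],[0,0,0]],"rot":[[0,0,0],[0,0,0],[0,0,0],[0,0,0],[0,0,0],[0,0,0],[0,0,0],[0,0,0],[0,0,0],[0,0,0]]}' 0
```

```text
clock: 14.25
ee_pos: [0.583, -0.0597, 0.0904]
orientation: [-3.138, -0.005, 1.988]
contact_force: [0.1, 0.7, 0.5]
gripper_width: 0.001
```

```bash
python3 -m pendant '{"linear":[[0.3,0.1,-1],[0,0,-1],[0,0,-0.5],[0,0,0],[0,0,0]],"rot":[[0,0,0],[0,0,0],[0,0,0],[0,0,0],[0,0,0]]}' 0; python3 -m pendant '{"linear":[[0,0,-0.3],[0,0,-0.3],[0,0,-0.2],[0,0,0]],"rot":[[0,0,0],[0,0,0],[0,0,0],[0,0,0]]}' 0
```

```text
clock: 14.67
ee_pos: [0.5874, -0.0584, 0.0649]
orientation: [-3.14, -0.003, 1.989]
contact_force: [0.8, 0.3, 0.3]
gripper_width: 0.0
clock: 15.0
ee_pos: [0.5878, -0.0585, 0.0569]
orientation: [-3.141, -0.003, 1.989]
contact_force: [0.2, 0.3, -0.5]
gripper_width: 0.001
```

```bash
for i in 1; do python3 -m pendant '{"linear":[[0,0,-0.3],[0,0,-0.3],[0,0,0]],"rot":[[0,0,0],[0,0,0],[0,0,0]]}' 0; done; python3 -m pendant '{"linear":[[0,0,-0.3],[0,0,0]],"rot":[[0,0,0],[0,0,0]]}' 0
```

```text
clock: 15.25
ee_pos: [0.5886, -0.0584, 0.0519]
orientation: [3.14, -0.001, 1.989]
contact_force: [-0.1, 0.5, -0.9]
gripper_width: -0.001
clock: 15.42
ee_pos: [0.589, -0.0585, 0.0494]
orientation: [3.139, -0.001, 1.989]
contact_force: [-0.4, 0.9, -0.4]
gripper_width: 0.003
```

```bash
python3 - <<'E'
from h import *
s=camera("side"); cv2.imwrite("pics/s11.png",cv2.resize(s[155:250,258:368],None,fx=6,fy=6,interpolation=2))
print(ctrl.state()["contact_force"])
E
```

```text
[0.0585986  1.09218379 0.46833618]
```

View pics/s11.png

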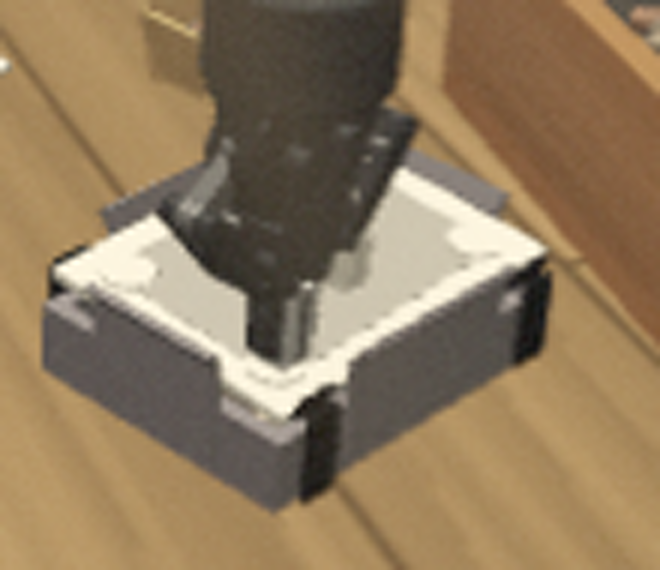

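The corner is already being pushed down, with its tip at about row 415 compared with 398 before. I'll continue.

```bash
for i in 1; do python3 -m pendant '{"linear":[[0,0,-0.3],[0,0,-0.2],[0,0,0]],"rot":[[0,0,0],[0,0,0],[0,0,0]]}' 0; done; python3 -m pendant '{"linear":[[0,0,-0.2],[0,0,0]],"rot":[[0,0,0],[0,0,0]]}' 0
```

```text
clock: 15.72
ee_pos: [0.5895, -0.0587, 0.0447]
orientation: [3.138, 0.0, 1.989]
contact_force: [-0.6, -0.5, 4.4]
gripper_width: -0.002
clock: 15.88
ee_pos: [0.5899, -0.0587, 0.0443]
orientation: [3.136, 0.001, 1.989]
contact_force: [-3.0, -0.4, 5.4]
gripper_width: 0.0
```

```bash
python3 -m pendant '{"linear":[[0,0,-0.4],[0,0,-0.4]],"rot":[[0,0,0],[0,0,0]]}' 0; python3 -m pendant '{"linear":[[0,0,-0.5],[0,0,-0.5]],"rot":[[0,0,0],[0,0,0]]}' 0
```

```text
clock: 16.05
ee_pos: [0.5905, -0.0585, 0.0419]
orientation: [3.134, 0.002, 1.989]
contact_force: [-35.9, 7.9, 76.9]
gripper_width: 0.0
clock: 16.22
ee_pos: [0.5907, -0.0585, 0.0417]
orientation: [3.132, 0.005, 1.99]
contact_force: [-39.4, 4.5, 81.8]
gripper_width: -0.002
```

```bash
python3 -m pendant '{"linear":[[0,0,0.5],[0,0,1],[0,0,1.5],[0,0,1.5],[0,0,0],[0,0,0]],"rot":[[0,0,0],[0,0,0],[0,0,0],[0,0,0],[0,0,0],[0,0,0]]}' 0; python3 - <<'E'
from h import *
s=camera("side"); cv2.imwrite("pics/s12.png",cv2.resize(s[155:250,258:368],None,fx=6,fy=6,interpolation=2))
E
```

```text
clock: 16.72
ee_pos: [0.5904, -0.0586, 0.0916]
orientation: [3.131, 0.006, 1.99]
contact_force: [0.1, -0.0, -1.2]
gripper_width: -0.002
```

View pics/s12.png

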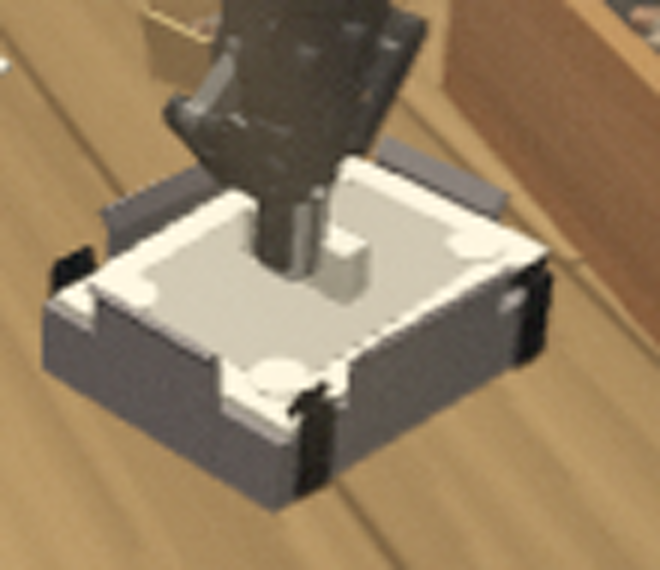

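Corners 1 and 2, at the left and front, are now on the rim with their clips over the edge. Corners 3 and 0 still stand up. Next is pad 3.

```bash
python3 -m pendant '{"linear":[[0,0,2],[1.5,0.7,0.5],[2.5,1.1,0],[2.5,1.1,0],[2.5,1.1,0],[1.5,0.7,0],[0.5,0.2,0],[0,0,0],[0,0,0]],"rot":[[0.1,0.7,0],[0,0,0],[0,0,0],[0,0,0],[0,0,0],[0,0,0],[0,0,0],[0,0,0],[0,0,0]]}' 0
```

```text
clock: 17.52
ee_pos: [0.7015, -0.0074, 0.1083]
orientation: [-3.131, -0.007, 1.989]
contact_force: [-0.6, 0.1, -0.7]
gripper_width: -0.004
```

```bash
python3 -m pendant '{"linear":[[0.2,0,-1],[0,0,-1.5],[0,0,-0.8],[0,0,0],[0,0,0]],"rot":[[-0.1,-0.6,0],[0,0,0],[0,0,0],[0,0,0],[0,0,0]]}' 0;  python3 -m pendant '{"linear":[[0,0,-0.5],[0,0,-0.2],[0,0,0]],"rot":[[0,0,0],[0,0,0],[0,0,0]]}' 0
```

```text
clock: 17.93
ee_pos: [0.6997, -0.0097, 0.0738]
orientation: [-3.138, -0.001, 1.987]
contact_force: [-0.8, 0.0, 0.8]
gripper_width: 0.0
clock: 18.18
ee_pos: [0.6996, -0.0104, 0.068]
orientation: [-3.14, -0.001, 1.986]
contact_force: [1.2, 0.1, -0.2]
gripper_width: -0.0
```

```bash
python3 -m pendant '{"linear":[[0.4,0.3,-0.4],[0,0,-0.3],[0,0,-0.2],[0,0,0]],"rot":[[0,0,0],[0,0,0],[0,0,0],[0,0,0]]}' 0;  python3 -m pendant '{"linear":[[0,0,-0.3],[0,0,-0.2],[0,0,0]],"rot":[[0,0,0],[0,0,0],[0,0,0]]}' 0
```

```text
clock: 18.52
ee_pos: [0.7045, -0.007, 0.059]
orientation: [-3.141, 0.0, 1.986]
contact_force: [-0.4, -1.5, -0.2]
gripper_width: -0.001
clock: 18.77
ee_pos: [0.7045, -0.0069, 0.0534]
orientation: [-3.141, 0.0, 1.987]
contact_force: [-0.1, -0.5, -0.1]
gripper_width: 0.0
```

```bash
python3 -m pendant '{"linear":[[0,0,-0.2],[0,0,-0.2],[0,0,0]],"rot":[[0,0,0],[0,0,0],[0,0,0]]}' 0;  python3 -m pendant '{"linear":[[0,0,-0.2],[0,0,0]],"rot":[[0,0,0],[0,0,0]]}' 0;  python3 -m pendant '{"linear":[[0,0,-0.2],[0,0,0]],"rot":[[0,0,0],[0,0,0]]}' 0
```

```text
clock: 19.02
ee_pos: [0.7049, -0.0071, 0.0501]
orientation: [3.141, 0.001, 1.987]
contact_force: [-1.7, 0.8, 2.2]
gripper_width: -0.002
clock: 19.18
ee_pos: [0.7052, -0.0072, 0.0494]
orientation: [3.14, 0.002, 1.987]
contact_force: [1.0, 0.0, 0.6]
gripper_width: -0.0
clock: 19.35
ee_pos: [0.7056, -0.0073, 0.0485]
orientation: [3.139, 0.003, 1.987]
contact_force: [-0.6, -0.6, 1.1]
gripper_width: 0.002
```

```bash
python3 -m pendant '{"linear":[[-0.1,0,-0.3],[0,0,0]],"rot":[[0,0,0],[0,0,0]]}' 0;  python3 -m pendant '{"linear":[[-0.05,0,-0.3],[0,0,0]],"rot":[[0,0,0],[0,0,0]]}' 0;  python3 -m pendant '{"linear":[[0,0,-0.2],[0,0,0]],"rot":[[0,0,0],[0,0,0]]}' 0
```

```text
clock: 19.52
ee_pos: [0.7056, -0.0073, 0.0464]
orientation: [3.136, 0.004, 1.986]
contact_force: [0.5, 0.2, 0.3]
gripper_width: -0.004
clock: 19.68
ee_pos: [0.7052, -0.0074, 0.043]
orientation: [3.136, 0.004, 1.986]
contact_force: [-1.3, 0.6, -0.7]
gripper_width: 0.003
clock: 19.85
ee_pos: [0.7053, -0.0074, 0.0411]
orientation: [3.135, 0.004, 1.986]
contact_force: [-0.3, -0.5, 2.3]
gripper_width: -0.002
```

```bash
python3 -m pendant '{"linear":[[0,0,-0.2],[0,0,0]],"rot":[[0,0,0],[0,0,0]]}' 0;  python3 - <<'E'
from h import *
s=camera("side"); cv2.imwrite("pics/s13.png",cv2.resize(s[155:250,258:368],None,fx=6,fy=6,interpolation=2))
E
```

```text
clock: 20.02
ee_pos: [0.7056, -0.0074, 0.0416]
orientation: [3.134, 0.005, 1.987]
contact_force: [0.1, 0.5, -0.4]
gripper_width: 0.002
```

View pics/s13.png

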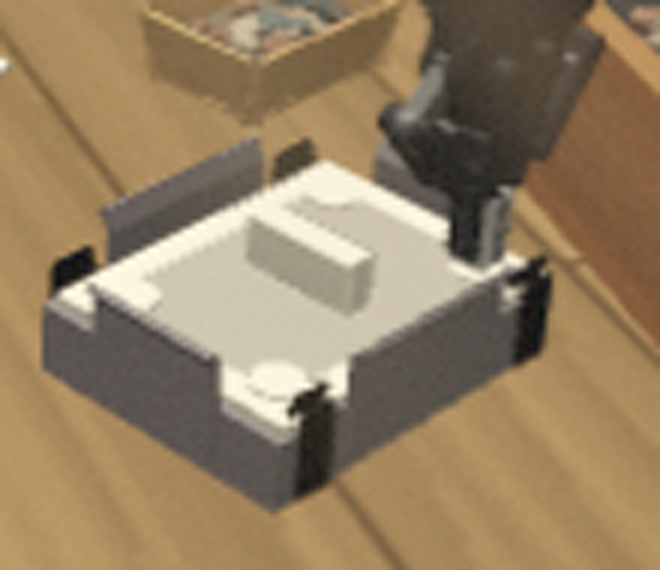

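Corner 3 is down under its clip, and corner 0 appears nearly down too. I'll press pad 3 firmly once, then go to pad 0.

```bash
python3 -m pendant '{"linear":[[0,0,-0.2],[0,0,-0.2]],"rot":[[0,0,0],[0,0,0]]}' 0;  python3 -m pendant '{"linear":[[0,0,0.5],[0,0,1.5],[0,0,2.5],[0,0,2],[-0.9,2.2,1],[-0.9,2.2,0],[-0.9,2.2,0],[-0.6,1.1,0],[0,0,0],[0,0,0]],"rot":[[0,0,0],[0,0.5,0],[0,0,0],[0,0,0],[0,0,0],[0,0,0],[0,0,0],[0,0,0],[0,0,0],[0,0,0]]}' 0
```

```text
clock: 20.23
ee_pos: [0.7059, -0.0074, 0.0409]
orientation: [3.133, 0.006, 1.987]
contact_force: [-16.6, 2.0, 36.5]
gripper_width: 0.001
clock: 21.07
ee_pos: [0.6697, 0.0712, 0.115]
orientation: [-3.137, 0.0, 1.985]
contact_force: [-0.0, 0.2, -0.5]
gripper_width: -0.001
```

```bash
python3 -m pendant '{"linear":[[0,0,-1.5],[0,0,-1.5],[0,0,-1],[0,0,-0.4],[0,0,0],[0,0,0]],"rot":[[0,0,0],[0,0,0],[0,0,0],[0,0,0],[0,0,0],[0,0,0]]}' 0;  python3 -m pendant '{"linear":[[0,0,-0.5],[0,0,-0.2],[0,0,0]],"rot":[[0,0,0],[0,0,0],[0,0,0]]}' 0
```

```text
clock: 21.57
ee_pos: [0.6709, 0.0669, 0.0679]
orientation: [-3.136, 0.001, 1.983]
contact_force: [0.2, -0.3, 0.4]
gripper_width: -0.001
clock: 21.82
ee_pos: [0.6717, 0.0662, 0.0615]
orientation: [-3.137, 0.001, 1.982]
contact_force: [0.5, -0.0, -0.4]
gripper_width: 0.001
```

```bash
python3 -m pendant '{"linear":[[-0.15,0.4,-0.4],[0,0,-0.3],[0,0,-0.3],[0,0,0]],"rot":[[0,0,0],[0,0,0],[0,0,0],[0,0,0]]}' 0;  python3 -m pendant '{"linear":[[0,0,-0.3],[0,0,0]],"rot":[[0,0,0],[0,0,0]]}' 0;python3 -m pendant '{"linear":[[0,0,-0.2],[0,0,0]],"rot":[[0,0,0],[0,0,0]]}' 0
```

```text
clock: 22.15
ee_pos: [0.6704, 0.0709, 0.0514]
orientation: [-3.138, 0.002, 1.983]
contact_force: [0.2, 0.1, 0.6]
gripper_width: 0.005
clock: 22.32
ee_pos: [0.6703, 0.071, 0.048]
orientation: [-3.138, 0.002, 1.983]
contact_force: [0.3, 0.5, -0.5]
gripper_width: 0.003
clock: 22.48
ee_pos: [0.6703, 0.071, 0.0458]
orientation: [-3.138, 0.002, 1.983]
contact_force: [0.2, 0.6, -0.4]
gripper_width: -0.0
```

```bash
python3 -m pendant '{"linear":[[0,0,-0.2],[0,0,0]],"rot":[[0,0,0],[0,0,0]]}' 0;python3 -m pendant '{"linear":[[0,0,-0.2],[0,0,0]],"rot":[[0,0,0],[0,0,0]]}' 0;python3 -m pendant '{"linear":[[0,0,-0.2],[0,0,-0.2]],"rot":[[0,0,0],[0,0,0]]}' 0
```

```text
clock: 22.65
ee_pos: [0.6704, 0.071, 0.0437]
orientation: [-3.138, 0.002, 1.983]
contact_force: [0.5, 0.5, 0.0]
gripper_width: 0.005
clock: 22.82
ee_pos: [0.6704, 0.0709, 0.0415]
orientation: [-3.138, 0.002, 1.983]
contact_force: [-0.8, -0.1, -0.8]
gripper_width: 0.001
clock: 22.98
ee_pos: [0.671, 0.071, 0.0409]
orientation: [-3.14, 0.003, 1.983]
contact_force: [-19.1, -1.0, 36.9]
gripper_width: 0.001
```

Pad 0 bottomed out at 41 mm, its home height. I'll check pad 1 the same way.

```bash
python3 -m pendant '{"linear":[[0,0,0.5],[0,0,1.5],[0,0,2.5],[0,0,2],[-2.3,-1,0.5],[-2.7,-1.2,0],[-2.7,-1.2,0],[-2.3,-1.1,0],[-1,-0.4,0],[0,0,0],[0,0,0]],"rot":[[0,0,0],[0,0,0],[0,0,0],[0,0,0],[0,0,0],[0,0,0],[0,0,0],[0,0,0],[0,0,0],[0,0,0],[0,0,0]]}' 0; python3 - <<'E'
from h import *
s=camera("side"); cv2.imwrite("pics/s14.png",cv2.resize(s[155:250,258:368],None,fx=6,fy=6,interpolation=2))
E
```

```text
clock: 23.9
ee_pos: [0.5565, 0.0206, 0.1152]
orientation: [3.14, 0.005, 1.984]
contact_force: [-0.2, -0.1, 0.7]
gripper_width: -0.001
```

View pics/s14.png

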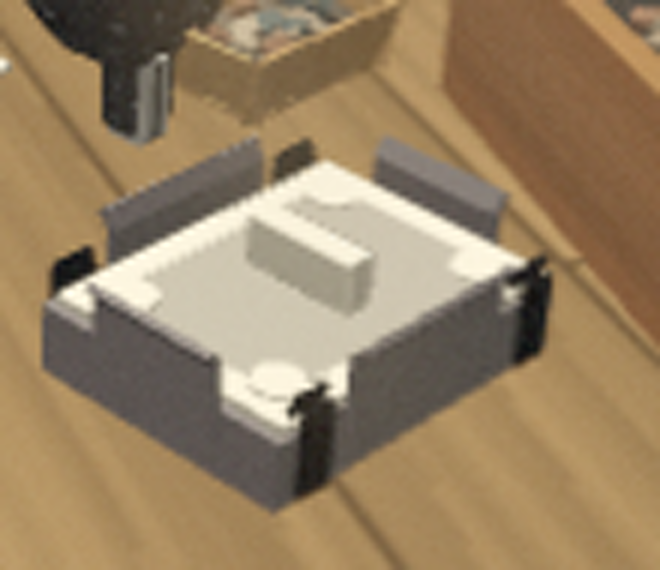

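```bash
python3 -m pendant '{"linear":[[-0.2,-0.1,-1.5],[0,0,-1.5],[0,0,-1],[0,0,-0.4],[0,0,0],[0,0,0]],"rot":[[0,0,0],[0,0,0],[0,0,0],[0,0,0],[0,0,0],[0,0,0]]}' 0;  python3 -m pendant '{"linear":[[0,0,-0.5],[0,0,-0.5],[0,0,-0.3],[0,0,0]],"rot":[[0,0,0],[0,0,0],[0,0,0],[0,0,0]]}' 0
```

```text
clock: 24.45
ee_pos: [0.5589, 0.0213, 0.0696]
orientation: [3.138, 0.005, 1.985]
contact_force: [0.1, -0.8, 0.2]
gripper_width: -0.006
clock: 24.78
ee_pos: [0.5601, 0.0214, 0.0567]
orientation: [3.137, 0.006, 1.986]
contact_force: [0.6, -0.1, -0.4]
gripper_width: -0.003
```

```bash
python3 -m pendant '{"linear":[[-0.6,-0.3,-0.3],[0,0,-0.3],[0,0,0]],"rot":[[0,0,0],[0,0,0],[0,0,0]]}' 0;  python3 -m pendant '{"linear":[[0,0,-0.3],[0,0,0]],"rot":[[0,0,0],[0,0,0]]}' 0; python3 -m pendant '{"linear":[[0,0,-0.2],[0,0,0]],"rot":[[0,0,0],[0,0,0]]}' 0; python3 -m pendant '{"linear":[[0,0,-0.2],[0,0,0]],"rot":[[0,0,0],[0,0,0]]}' 0
```

```text
clock: 25.03
ee_pos: [0.5535, 0.0181, 0.0504]
orientation: [3.136, 0.006, 1.986]
contact_force: [0.3, 0.4, -0.3]
gripper_width: 0.001
clock: 25.2
ee_pos: [0.5534, 0.0179, 0.0473]
orientation: [3.136, 0.006, 1.985]
contact_force: [-0.0, 0.1, 1.0]
gripper_width: 0.002
clock: 25.37
ee_pos: [0.5535, 0.0179, 0.0452]
orientation: [3.136, 0.006, 1.985]
contact_force: [0.5, 0.7, -0.1]
gripper_width: 0.002
clock: 25.53
ee_pos: [0.5536, 0.0179, 0.0431]
orientation: [3.136, 0.006, 1.985]
contact_force: [-0.2, 1.0, -0.8]
gripper_width: 0.003
```

```bash
python3 -m pendant '{"linear":[[0,0,-0.2],[0,0,-0.2]],"rot":[[0,0,0],[0,0,0]]}' 0;  python3 -m pendant '{"linear":[[0,0,-0.2]],"rot":[[0,0,0]]}' 0;python3 -m pendant '{"linear":[[0,0,0.5],[0,0,1.5],[0,0,2.5],[0,0,3],[0,0,3],[0,0,3],[-2,3,0],[-2,3,0],[-2,3,0],[-2,3,0],[-1,2,0],[0,0,0],[0,0,0]],"rot":[[0,0,0],[0,0,0],[0,0,0],[0,0,0],[0,0,0],[0,0,0],[0,0,0],[0,0,0],[0,0,0],[0,0,0],[0,0,0],[0,0,0],[0,0,0]]}' 0; python3 - <<'E'
from h import *
s=camera("side"); t=camera("top"); cv2.imwrite("pics/s15.png",cv2.resize(s[155:250,258:368],None,fx=6,fy=6,interpolation=2));cv2.imwrite("pics/t15.png",t)
o=(258,155);sc=6;p=(.630,.0036,.413)
im=cv2.resize(s[155:250,258:368],None,fx=6,fy=6,interpolation=2)
q=(proj("side",T(p,sgn(.085,.065,.039)))-np.array(o)+.5)*sc-.5
cv2.polylines(im,[np.int32(q*16)],True,(255,0,0),1,cv2.LINE_AA,4); cv2.imwrite("pics/ov15.png",im)
E
```

```text
clock: 25.7
ee_pos: [0.5541, 0.018, 0.0408]
orientation: [3.135, 0.007, 1.986]
contact_force: [-22.7, 2.0, 54.2]
gripper_width: -0.001
clock: 25.78
ee_pos: [0.5541, 0.018, 0.0408]
orientation: [3.134, 0.007, 1.986]
contact_force: [-22.7, 1.0, 46.4]
gripper_width: 0.002
clock: 26.87
ee_pos: [0.4586, 0.1625, 0.1828]
orientation: [3.132, 0.007, 1.983]
contact_force: [-0.7, -1.0, -0.1]
gripper_width: -0.0
```

View pics/ov15.png

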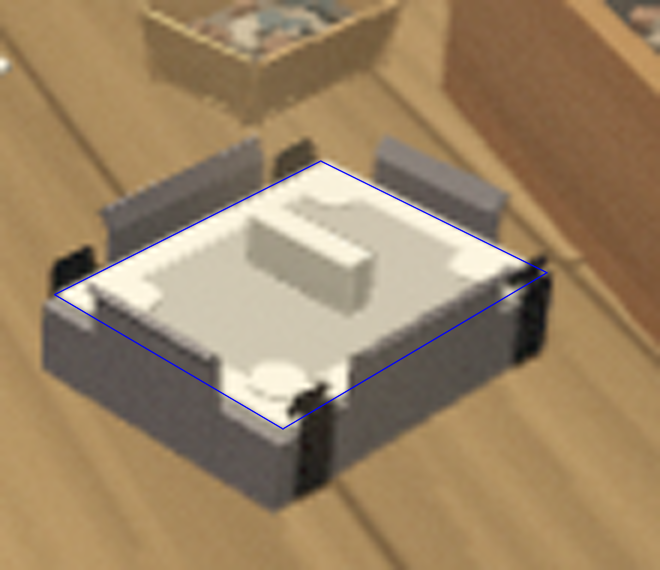

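View pics/t15.png

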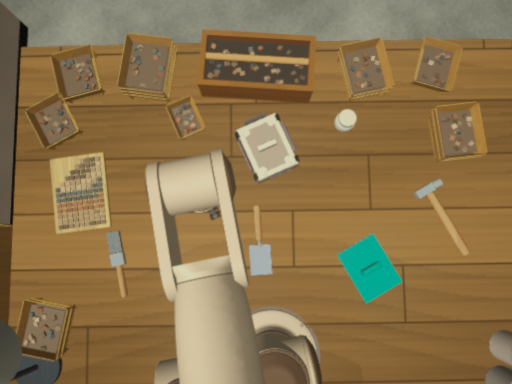

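The cover lies flush: its outline matches the 39 mm model in the side view, and all four clip noses show over its edges in the top view. The jar (345,121) and punnet (185,118) haven't moved.

```bash
python3 -c "
from workcell import *
print(ticket.sign_off())"
```

```text
the job is handed in; nothing more can be done
None
```

I set the larger white cover squarely on the case and pressed it down corner by corner, from pad 2 to 3, 0 and 1. I handed the job in at about 27 s; sign-off gives no verdict.

**Last checks:**
- **Heights:** pads 0, 1 and 3 bottomed out at about 41 mm, their home height. Pad 2 read 41.7 mm under load and looked flush afterwards.
- **Seating:** the side view matched the cover's outline at 39 mm on all corners, and all four clips showed over its edges. The gripper was clear of everything.
- **Other items:** the jar and punnet were where they started. The small cover was hidden behind the arm in the last top view, so I didn't re-check it, but the arm never went near it.

**What didn't go as planned:**
- **Two corners at once:** pressing pad 2 seated corner 1 as well. The other end still stood up in the picture then, so the corner-by-corner step should count.
- **Harder press than intended:** the wrist force peaked at about 90 N on pad 2, against the 120 N limit. The later presses stayed under about 60 N.
- **Force readings:** the force stayed near zero while the clips at corners 3 and 0 gave way. I judged those snaps from height and pictures, not from force.

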